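# Unhook the hanging bin and collect the finished part from the tape machine

## Robot

A 6-joint arm with a two-finger parallel gripper is mounted at the origin on the work surface. World frame = base frame: x ahead of the robot, y to its left, z up, the work surface at z = 0. Lengths are in mm, angles in rad, forces in N, time in s.
With the tool pointing down it reaches from about 275 to 750 mm from the base axis. Payload 10.2 kg.
Tool frame: the origin (TCP) lies between the finger pads; the fingertips stand 8 mm ahead of it and the grasp point (between the pads) lies 11 mm behind it; z points along the fingers, y is the line along which they close (so a half turn about z gives the same grasp; the last joint's range is limited). The gripper opens to 85 mm and grips with 20 to 120 N. Pads are 22 mm wide; open, the fingers measure 114 mm over their backs; the gripper's body (76 mm by 85 mm) begins 54 mm behind the grasp point. The pads swing forward as they close: fully open they stand 13 mm farther back than shut.
Start: joints at [-1.546, 0.313, 1.498, -0, 1.331, -0.223], TCP at [128.754, -508.973, 239.294] pointing down, gripper open.
Joint ranges: [-2.94, 2.94], [-0.97, 2.17], [0.19, 2.56], [-1.23, 4.37], [0.02, 3.11], [-2.88, 2.88]. Speed limits (rad/s): [2.39, 2.39, 3.01, 3.14, 3.14, 3.14].

## Interface

Orientations are given as a unit quaternion [w, x, y, z].
In Python, from rig import * gives the robot as it stands.
- The arm moves only by the shell command python3 -m handwheel 'ROWS' [FORCE]. ROWS is JSON, a list that holds one entry, the list of rows, each a list of 7 numbers: the shift along the world's x, y, z in mm, then the turn, a rotation vector about the world's x, y, z in degrees, then the opening, from -1 (shut) to 1 (fully open). A call has 1 to 8 rows; each row shifts and turns the commanded pose from where the row before left it; what a row does not reach is not made up. A row lasts 1/8 s, in which the tool goes at most 62.5 mm and 10.7 degrees, less where a joint would pass 70% of its speed; a pose out of reach is approached as far as the arm can. A call is refused whole if a number of a shift passes 62.5 or a number of a turn 10.7, either way. A call with a gripper value outside its range is refused whole. The fingers move at their own pace and stop on an object; FORCE is the grip in N (left out, the last holds). Time passes only in rows, so rows that do not move let the fingers close. It gives the time, the measured TCP pose, the force, the opening and the grip force at its end, in the units of the state.
- sense(): the state, without advancing time (a new reading comes with each control period).
- capture(name): name is "scene" or "top" or "wrist"; returns a dict with "image" (480x640x3 uint8, red, green, blue), "fx", "fy", "cx", "cy" (pixels), "rvec" (rotation vector, rad) and "tvec" (3), from world to camera coordinates, as OpenCV has them; the wrist camera has in their place "hand_eye" (4x4, takes a point from camera to tool coordinates, whose origin is the TCP and whose axes are the flange's). Camera axes: x right, y down, z forward; pixel columns grow to the right and rows downward; lengths in mm; the calibration is good to about 2 mm. A picture is of the moment at which its call begins: read the wrist's pose just before it. There is no depth.
- finish_job(): hands the job in; it is judged then, once.
The state is a dict: "time_s": time; "joints": joint angles; "dq": joint speeds; "tau": joint torques, N m; "eef_pos": TCP position; "ee_rot": TCP orientation; "force": force on the tool from outside, world axes, zero at the start; "wrist_torque": the same for the moment, N m; "grip_width": opening from 0.0 (shut) to 1.0 (fully open); "grip_force": force on a finger pad.
Only numpy, scipy, OpenCV 4.12 (cv2) and the standard library are available. Lean on these libraries where they do the work, as an engineer would, in place of code of your own. Each camera call takes 0.05 s, during which the arm holds its last target. There are 200 camera calls.

## Task

Lift the blue bin up and off the rail it hangs on and stand it upright on the bench close under the open end of the tape machine's catch tray, setting it down rather than dropping it. Then push the pink finished part along the tray, without picking it up, so that it falls off the open end into the bin. Leave the bin standing there with the part in it, and do not disturb the tape reel or the jar.

Things in the scene. Friction and masses are not known exactly. Their poses are not given: they have to be found in the camera images.
- bin: Blue open plastic bin, 115 (x) x 150 (y) x 65 mm high, walls and floor 5 mm, 250 g. Origin: centre of its underside, z up through its open top, x towards its back wall. Behind the back wall a blue lip, 80 mm along y, hooks over the rail (see bin_handle). At the start it hangs from the rail, its underside 85 mm above the bench, and must rise more than 17 mm to come free.
- bin_handle (a point): Centre of the bin's black handle plate: 12 (x) x 70 (y) mm, 91 to 128 mm above the bin's underside, 60 mm behind (+x of) the bin's origin; axes as the bin's. Under it the blue lip: a plate 85 to 91 mm up, x = 52 to 72 mm, its tongue behind the rail reaching down to 68 mm above the underside. Nothing stands above or beside the plate.
- rack: Fixed stand: a steel bar 6 (x) x 320 (y) x 20 mm, its top 170 mm above the bench, a second bar below (95 to 115 mm) for the bin's back to lean on, posts with black caps (176 mm high) at both ends just behind the bar. Origin: on the bench under the bar's middle; y along the bar, x away from the bin. The bin hangs on the -x side, within 50 mm of the bar's middle.
- machine: Fixed tape machine with a catch tray, a raised steel channel. Origin: on the bench under the middle of the tray's open end; y along the tray towards the cabinet, x across it, z up. White cabinet 200 mm wide (x), y = 260 to 420 mm, 270 mm high, a reel on it up to 385 mm. Below the tray it is free but for a 30 mm post at y = 200 to 230 mm.
- tray_mouth (a point): Middle of the edge of the tray floor at the tray's open end (no wall), on its upper side, 100 mm above the machine's origin; axes as the machine's. The floor is flat, 5 mm thick (underside 95 mm above the bench), 260 mm long (to y = 260 mm), 86 mm wide inside; side walls 4 mm thick, rising 20 mm above the floor.
- part: Finished part: pink moulded plastic bracket, 48 (x) x 72 (y) x 36 mm high, 80 g, with a full-height wall at each y end. Origin: its centre, 18 mm above the tray floor. It lies loose in the tray, its centre 55 to 110 mm from the open end, its y axis roughly along the tray.
- reel: Bystander: teal and white tape reel lying flat on the bench, diameter 100 mm, 50 mm high. Origin: centre of its underside.
- jar: Bystander: white jar with a green lid, diameter 70 mm, 90 mm high. Origin: centre of its underside.
Things that resemble listed ones, but are neither listed nor needed, are in the scene too. Of the things shaped like the bin, the blue one is meant.

How it is judged:
By the outcome, as a careful person would: the job done as asked, in the order asked, and still so for the second after the job is handed in, with the robot touching nothing.
It also fails if it takes over 48 s, if anything falls off the work surface, if the arm or the gripper's body presses on something with over 40 N, if the wrist force passes 120 N, or if a joint passes its speed limit or range.

## Working session

There is one attempt and no reset: what is moved stays moved. The work goes in short steps, Python scripts to look and compute and a shell command to move; the robot and the scene stay as the last step left them, time stands still between calls to the robot, and variables do not carry over. Pictures are saved under pics/ and viewed, at most 10 in all, crops included, and the job is handed in when it is done.

```bash
mkdir -p pics; cat > h.py <<'E'
from rig import *
import numpy as np, cv2
def save(n,f):
    c=capture(n); cv2.imwrite('pics/'+f,cv2.cvtColor(c['image'],cv2.COLOR_RGB2BGR)); np.save('pics/'+f+'.npy',c,allow_pickle=True); return c
def load(f): return np.load('pics/'+f+'.npy',allow_pickle=True).item()
def ray(c,u,v,z):
    R=cv2.Rodrigues(np.array(c['rvec'],float))[0]; t=np.array(c['tvec'],float).ravel()
    o=-R.T@t; d=R.T@np.array([(u-c['cx'])/c['fx'],(v-c['cy'])/c['fy'],1]); return o+d*(z-o[2])/d[2]
def proj(c,P):
    K=np.array([[c['fx'],0,c['cx']],[0,c['fy'],c['cy']],[0,0,1]]); return cv2.projectPoints(np.array(P,float).reshape(-1,1,3),np.array(c['rvec'],float),np.array(c['tvec'],float),K,None)[0].reshape(-1,2)
E
python3 - <<'E'
from h import *
print(sense())
for n in('scene','top'):
    c=save(n,n+'1.png'); print(n,c['fx'],c['rvec'],c['tvec'])
E
```

```text
{'time_s': 0.0, 'joints': array([-1.54637927e+00,  3.13473241e-01,  1.49844411e+00,  2.55456379e-05,
        1.33108094e+00, -2.23414756e-01]), 'dq': array([ 1.12964297e-03, -7.35312459e-05, -6.24741464e-04,  4.27580856e-04,
       -4.64865036e-04, -1.47695406e-03]), 'tau': array([-2.79606156e-04, -4.12271976e+01, -2.59740186e+01, -2.07291641e-04,
        4.17282747e-03,  1.02894086e-05]), 'eef_pos': array([ 128.76397809, -508.68927473,  238.72055868]), 'ee_rot': array([-6.98112979e-04,  9.92332374e-01,  1.23595975e-01,  8.21586888e-05]), 'force': array([-0.40853104,  0.86157896, -0.25089662]), 'wrist_torque': array([ 0.02479985, -0.03373231,  0.0310859 ]), 'grip_force': 0.0, 'grip_width': 1.0002156703620961}
scene 573.5076234400957 [ 1.406302    2.34373995 -0.76792506] [ 292.37033283 -238.04303206 1850.37868701]
top 611.8031344518274 [ 2.10702389 -2.1439251   0.21742633] [ -81.16258995  475.70089127 1558.45992576]
```

View pics/scene1.png

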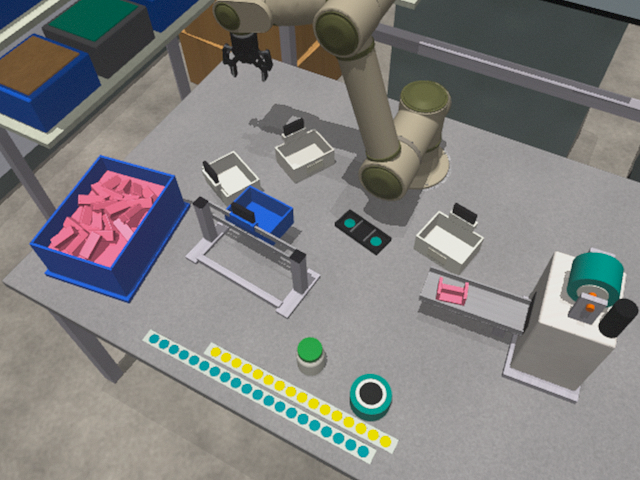

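View pics/top1.png

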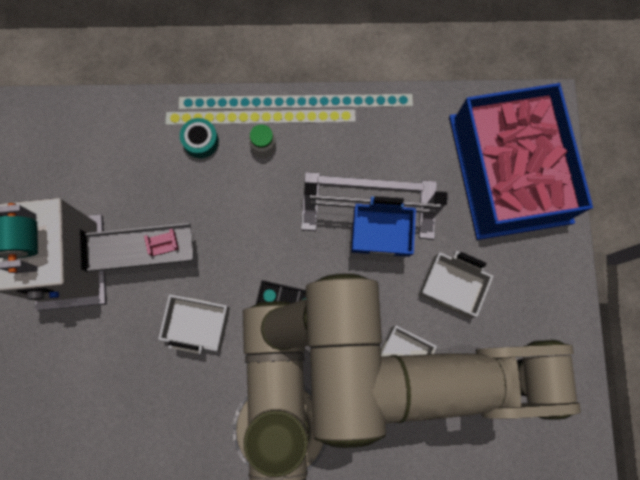

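Scene picture: the blue bin hangs on the rail at (262,212). The tray with the pink part is at (455,290), its mouth near (425,285). The jar is at (310,352) and the reel at (370,395).

Top picture: the bin is at (383,230) with its handle at (388,201). The tray mouth is at (192,245) and the part at (161,243).

Look-alikes for the bin in the top picture:
- White bins at (457,283), (405,345) and (195,323).
- The big blue crate at (520,160).

The blue one on the rail, (383,230), is the one meant. Pink parts in the crate at (520,155) are decoys. The part is the one in the tray at (161,243). Next is a close crop to check this.

```bash
python3 - <<'E'
import cv2,numpy as np
t=cv2.imread('pics/top1.png'); s=cv2.imread('pics/scene1.png')
def crop(im,u,v): return cv2.resize(im[v:v+100,u:u+133],(400,300),interpolation=cv2.INTER_CUBIC)
m=np.vstack([np.hstack([crop(t,75,195),crop(t,310,165)]),np.hstack([crop(s,410,240),crop(s,190,180)])])
cv2.imwrite('pics/crop1.png',m)
E
```

```text
(no output)
```

View pics/crop1.png

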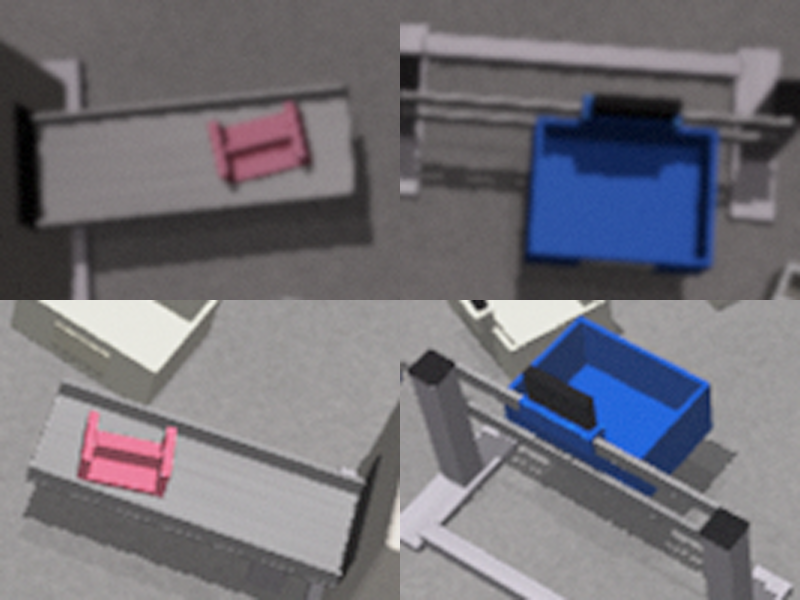

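The crop confirms it: the blue bin with its black handle plate hangs on the rail (handle in the top view at px 376–404, 197–205). The pink part lies in the tray (px 146–177, 230–255) and the mouth edge is at px u≈191. Now I'll fit the poses from both views.

```bash
cat > fit.py <<'E'
from h import *
from scipy.optimize import least_squares
T=load('top1.png'); S=load('scene1.png')
def tp(x,y,l): return (75+x/3,195+y/3) if l else (310+(x-400)/3,165+y/3)
def sp(x,y,l): return (410+x/3,240+(y-300)/3) if l else (190+(x-400)/3,180+(y-300)/3)
def W(p,L):
    L=np.array(L,float); c,s=np.cos(p[2]),np.sin(p[2]); return np.c_[p[0]+c*L[:,0]-s*L[:,1],p[1]+s*L[:,0]+c*L[:,1],L[:,2]]
def fit(n,obs,p0):
    def f(p): return np.concatenate([(proj(c,W(p,[o[0] for o in ob]))-np.array([o[1] for o in ob])).ravel() for c,ob in obs])
    r=least_squares(f,p0,loss='soft_l1'); print(n,r.x.round(3)); print(' res',f(r.x).round(1).tolist())
    return r.x
b=fit('bin',[(T,[((-57.5,75,150),tp(527,262,0)),((-57.5,-75,150),tp(712,270,0)),((57.5,75,150),tp(537,118,0)),((57.5,-75,150),tp(718,128,0)),((66,35,213),tp(597,96,0)),((66,-35,213),tp(682,99,0))]),
 (S,[((-57.5,-75,150),sp(582,319,0)),((-57.5,75,150),sp(711,383,0)),((66,-35,213),sp(526,367,0)),((66,35,213),sp(592,403,0))])],[500,-200,0])
m=fit('machine',[(T,[((47,0,120),tp(347,88,1)),((-47,0,120),tp(353,195,1)),((47,260,120),tp(37,118,1)),((-47,260,120),tp(38,227,1))]),
 (S,[((-47,0,120),sp(62,386,1)),((-47,260,120),sp(362,481,1)),((47,0,120),sp(30,476,1)),((47,260,120),sp(340,575,1))])],[500,200,0])
p=fit('part',[(T,[((24,-36,136),tp(297,101,1)),((-24,-36,136),tp(310,166,1)),((24,36,136),tp(210,123,1)),((-24,36,136),tp(228,186,1))]),
 (S,[((-24,-36,136),sp(90,412,1)),((-24,36,136),sp(174,429,1)),((24,36,136),sp(165,468,1)),((24,-36,136),sp(80,450,1))])],[500,260,0])
print('handle',W(b,[(60,0,194)])); R=np.array([[np.cos(m[2]),np.sin(m[2])],[-np.sin(m[2]),np.cos(m[2])]])
print('part in machine',R@(p[:2]-m[:2]),p[2]-m[2])
wp=[ray(T,311.5,180,176),ray(T,437,195,176)];print('caps~',wp, 'bar', ray(T,330,198,170),ray(T,430,204,170))
print('whitebin',[ray(T,u,v,65).round() for u,v in((170,297),(228,303),(218,352))])
E
python3 fit.py
```

```text
bin [ 4.80858e+02 -2.67097e+02 -8.90000e-02]
 res [0.3, -1.7, -0.1, 0.1, -0.3, 0.8, -0.3, 1.8, -1.3, -0.7, -0.3, 0.4, -0.3, -3.6, 0.3, -2.5, -1.4, 0.9, -2.0, 0.4]
machine [466.211 213.28   18.936]
 res [-1.0, -1.4, -0.4, -0.3, -1.8, -0.9, -0.8, -0.2, -1.0, -3.6, 0.4, -1.0, -1.5, -4.4, -0.3, -0.5]
part [4.60480e+02 2.82941e+02 2.22000e-01]
 res [-0.1, 1.5, -0.6, -1.7, 0.2, 0.8, -2.1, -1.6, -0.9, -3.0, -0.2, -2.3, 0.3, 0.9, -0.7, 0.3]
handle [[ 540.62052942 -272.43251685  194.        ]]
part in machine [ 0.3299206  69.89649805] -18.714522385405125
caps~ [array([603.5268519, -89.5744233, 176.       ]), array([ 560.6468379 , -396.15781343,  176.        ])] bar [ 558.77864858 -134.18732654  170.        ] [ 539.74746208 -379.0126303   170.        ]
whitebin [array([334., 274.,  65.]), array([316., 127.,  65.]), array([194., 151.,  65.])]
```

```bash
python3 -m handwheel '[[[51,29,4,0,0,8.8,1],[51,29,4,0,0,8.8,1],[51,29,4,0,0,8.8,1],[51,29,4,0,0,8.8,1],[51,29,4,0,0,8.8,1],[51,29,4,0,0,8.8,1],[51,29,4,0,0,8.8,1],[51,29,4,0,0,8.8,1]]]' 80; python3 - <<'E'
from h import *
s=sense(); print(s['eef_pos'],s['ee_rot'],s['joints'].round(2),s['force'])
c=save('wrist','w1.png'); c2=save('scene','scene2.png'); print(c['hand_eye'],c['fx'])
from scipy.spatial.transform import Rotation as Ro
q=s['ee_rot'];M=Ro.from_quat([q[1],q[2],q[3],q[0]]).as_matrix();print(M.round(3))
He=np.array(c['hand_eye']);R=M@He[:3,:3];t=M@He[:3,3]+s['eef_pos']
rv=cv2.Rodrigues(R.T)[0];c['rvec']=rv;c['tvec']=-R.T@t
np.save('pics/w1.png.npy',c,allow_pickle=True)
print(proj(c,[(540.6,-272.4,213),(549.7,-237,213),(543.5,-307,213)]))
E
```

```text
time_s: 1.1
eef_pos: [538.2, -275.7, 271.1]
ee_rot: [-0.0, 0.738, 0.675, -0.0]
force: [0.7, -1.4, 0.5]
grip_width: 0.999
grip_force: 0.0
[ 538.21730198 -275.68757508  271.14155503] [-2.23070989e-04  7.37918358e-01  6.74889945e-01 -9.76124574e-05] [-0.67  0.48  1.18 -0.    1.49 -0.58] [ 0.71229312 -1.36685852  0.50362146]
[[-7.12450534e-04 -9.46525114e-01 -3.22629355e-01  8.31650123e+01]
 [ 9.99998401e-01 -1.20353642e-03  1.32265725e-03  3.49840742e-01]
 [-1.64022448e-03 -3.22627897e-01  9.46524458e-01 -1.34366821e+02]
 [ 0.00000000e+00  0.00000000e+00  0.00000000e+00  1.00000000e+00]] 429.39392252435323
[[ 0.089  0.996 -0.   ]
 [ 0.996 -0.089  0.   ]
 [ 0.    -0.    -1.   ]]
[[323.95171146 261.7575916 ]
 [337.01005064 188.68717723]
 [335.55006604 323.85230224]]
```

View pics/w1.png

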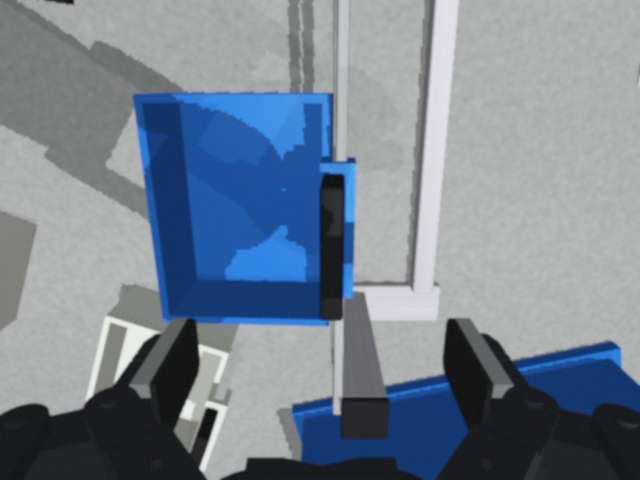

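The wrist view shows the handle plate's top face at u 320–343, v 188–318, aligned with the image columns, so the yaw is right. The fingers are clear of it. Back-projecting it next.

```bash
python3 - <<'E'
from h import *
c=load('w1.png')
for u,v in((333,188),(331,318),(332,253)): print(ray(c,u,v,213).round(1))
print('rim',[ray(c,u,v,150).round(1) for u,v in((135,95),(333,95),(165,320))])
print('bar',[ray(c,u,v,170).round(1) for u,v in((335,100),(347,100),(333,410))], 'cap',[ray(c,u,v,176).round(1) for u,v in((341,400),(387,400),(341,437))])
print('rim again from handle fit')
E
```

```text
[ 547.9 -236.5  213. ]
[ 541.5 -303.4  213. ]
[ 544.9 -268.2  213. ]
rim [array([ 441.3, -187.2,  150. ]), array([ 552.8, -197.3,  150. ]), array([ 428.4, -331. ,  150. ])]
bar [array([ 553.1, -199.5,  170. ]), array([ 559.4, -200.1,  170. ]), array([ 536. , -398.1,  170. ])] cap [array([ 542.1, -385.4,  176. ]), array([ 571.9, -388.1,  176. ]), array([ 539.8, -415.6,  176. ])]
rim again from handle fit
```

```bash
python3 -m handwheel '[[[7,5.5,-27,0,0,0,1],[0,0,-27,0,0,0,1],[0,0,-27,0,0,0,1],[0,0,0,0,0,0,1],[0,0,0,0,0,0,-1],[0,0,0,0,0,0,-1],[0,0,0,0,0,0,-1],[0,0,0,0,0,0,-1]]]' 80
```

```text
time_s: 2.2
eef_pos: [544.0, -271.5, 190.7]
ee_rot: [0.001, 0.74, 0.673, 0.0]
force: [13.6, -1.3, 5.6]
grip_width: 0.149
grip_force: 20.8
```

```bash
python3 -m handwheel '[[[0,0,0,0,0,0,-1],[0,0,0,0,0,0,-1],[0,0,0,0,0,0,-1]]]' 80
```

```text
time_s: 2.58
eef_pos: [544.8, -271.7, 191.0]
ee_rot: [0.002, 0.74, 0.673, 0.001]
force: [4.5, -0.6, 0.8]
grip_width: 0.128
grip_force: 78.4
```

```bash
python3 -m handwheel '[[[0,0,8,0,0,0,-1],[0,0,12,0,0,0,-1],[0,0,15,0,0,0,-1],[0,0,15,0,0,0,-1],[0,0,10,0,0,0,-1],[0,0,0,0,0,0,-1]]]' 80; python3 - <<'E'
from h import *
s=sense();c=save('wrist','w2.png')
from scipy.spatial.transform import Rotation as Ro
print(s['force'],s['wrist_torque'])
E
```

```text
time_s: 3.32
eef_pos: [543.9, -271.6, 251.1]
ee_rot: [0.001, 0.74, 0.673, 0.0]
force: [0.2, -0.2, -2.1]
grip_width: 0.129
grip_force: 78.8
[ 0.19544707 -0.24181064 -2.09189206] [-0.00024852 -0.15970337 -0.03454013]
```

View pics/w2.png

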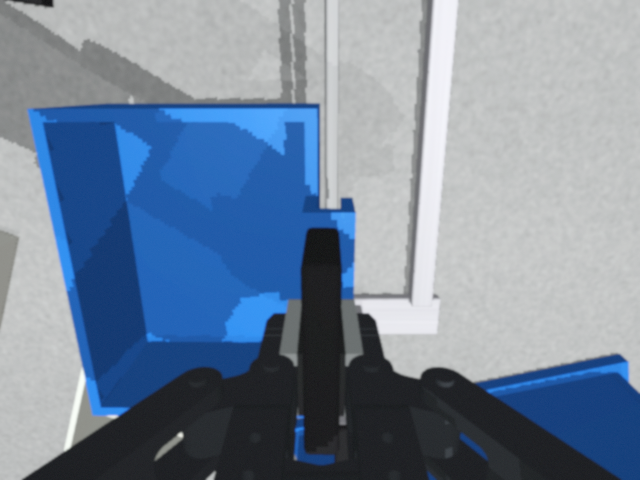

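The bin is off the rail, held by its handle and roughly level. The rail end shows at u≈332, v≈205, clear of the lip. Now I carry it towards the tray mouth.

```bash
python3 -m handwheel '[[[-30,0,0,0,0,0,-1],[-30,25,0,0,0,0,-1],[0,50,0,0,0,2,-1],[0,55,0,0,0,2,-1],[10,55,0,0,0,2,-1],[20,55,0,0,0,2,-1],[20,50,0,0,0,2,-1],[0,35,0,0,0,0,-1]]]' 80;  python3 -m handwheel '[[[0,15,0,0,0,0,-1],[0,0,0,0,0,0,-1]]]' 80; python3 - <<'E'
from h import *
from scipy.spatial.transform import Rotation as Ro
s=sense();c=save('wrist','w3.png');save('scene','scene3.png')
print(s['eef_pos'],s['ee_rot'],s['joints'].round(2),s['wrist_torque'])
q=s['ee_rot'];M=Ro.from_quat([q[1],q[2],q[3],q[0]]).as_matrix();He=np.array(c['hand_eye']);R=M@He[:3,:3];t=M@He[:3,3]+s['eef_pos']
c['rvec']=cv2.Rodrigues(R.T)[0];c['tvec']=-R.T@t;np.save('pics/w3.png.npy',c,allow_pickle=True)
E
```

```text
time_s: 4.38
eef_pos: [534.0, 55.7, 249.4]
ee_rot: [-0.001, 0.677, 0.736, -0.0]
force: [-0.1, -0.8, -1.7]
grip_width: 0.125
grip_force: 79.0
time_s: 4.62
eef_pos: [533.6, 68.6, 250.0]
ee_rot: [-0.0, 0.678, 0.735, -0.0]
force: [0.2, -0.5, -2.1]
grip_width: 0.125
grip_force: 78.9
[533.56537515  68.63011679 250.01916294] [-1.12397214e-04  6.77826060e-01  7.35222231e-01 -3.00873517e-04] [-0.09  0.33  1.44 -0.    1.37 -0.17] [ 0.00474868 -0.04459374  0.01470273]
```

View pics/w3.png

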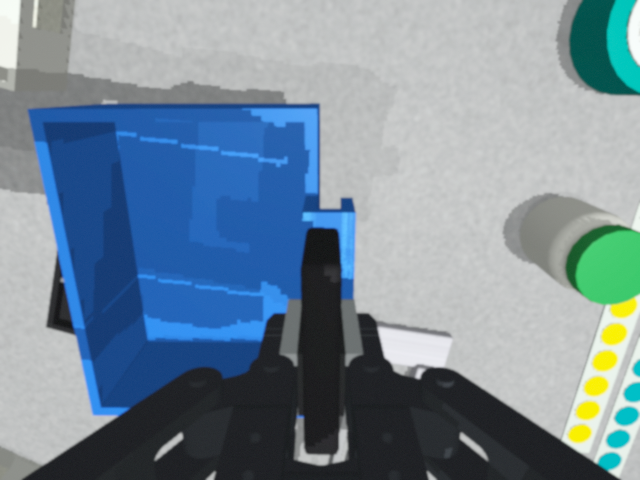

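The bin is still held level. The tray mouth isn't in the wrist view yet, only the jar at (605,265) and the reel at (620,45), both clear of the path. I'll advance to the hover point and look again.

```bash
python3 -m handwheel '[[[0,25,0,0,0,0,-1],[0,25,0,0,0,0,-1],[0,0,0,0,0,0,-1]]]' 80; python3 - <<'E'
from h import *
from scipy.spatial.transform import Rotation as Ro
s=sense();c=save('wrist','w4.png');save('scene','scene4.png')
print(s['eef_pos'],s['ee_rot'])
q=s['ee_rot'];M=Ro.from_quat([q[1],q[2],q[3],q[0]]).as_matrix();He=np.array(c['hand_eye']);R=M@He[:3,:3];t=M@He[:3,3]+s['eef_pos']
c['rvec']=cv2.Rodrigues(R.T)[0];c['tvec']=-R.T@t;np.save('pics/w4.png.npy',c,allow_pickle=True)
print(proj(c,[(466-47,209,120),(466+47,217,120),(466,213,100)]))
T=load('top1.png');S=load('scene1.png')
print([ray(T,75+a/3,195+b/3,100).round(1) for a,b in((346,100),(352,190))],[ray(S,410+a/3,240+(b-300)/3,100).round(1) for a,b in((57,400),(30,468))])
E
python3 -c "
import cv2;a=cv2.imread('pics/w4.png');b=cv2.imread('pics/scene4.png')[150:350,300:560]
import numpy as np;o=np.zeros((600,800,3),np.uint8);o[:240,:800]=cv2.resize(a[:192],(800,240));o[240:600,:468]=cv2.resize(b,(468,360));cv2.imwrite('pics/crop2.png',o)"
```

```text
time_s: 5.1
eef_pos: [533.8, 118.3, 250.3]
ee_rot: [0.0, 0.678, 0.735, -0.0]
force: [0.0, -1.3, -2.4]
grip_width: 0.124
grip_force: 78.9
[533.79062106 118.33772806 250.26103597] [ 2.99640705e-05  6.78060050e-01  7.35006506e-01 -5.53810164e-05]
[[131.72726934  57.32197962]
 [297.07127837  56.4347221 ]
 [221.98443578  59.09003412]]
[array([503.6, 219.3, 100. ]), array([426.3, 212.8, 100. ])] [array([430.6, 214.7, 100. ]), array([504. , 220.3, 100. ])]
```

View pics/crop2.png

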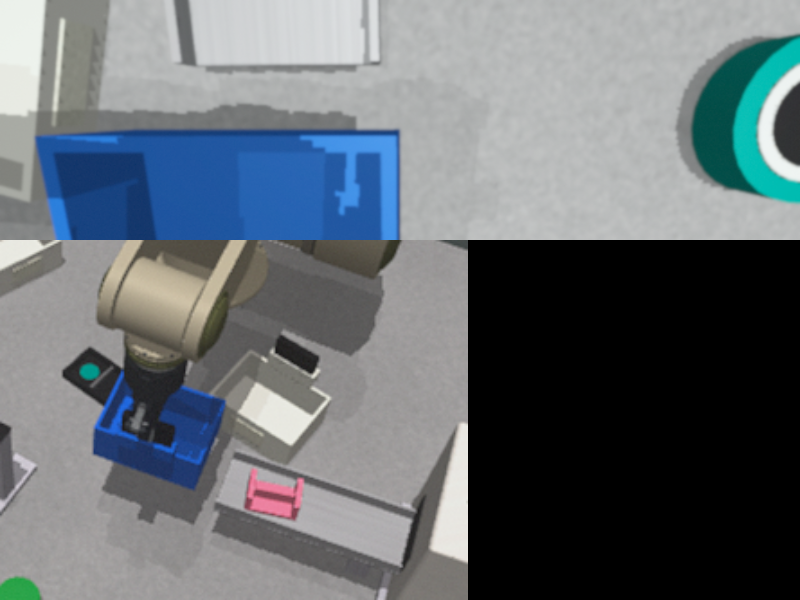

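The wrist view shows the tray's open end as a floor edge at v≈53, u 144–304. The bin is still 25 mm or more short of it. The white bin nearby at crop (20,100) is clear.

```bash
python3 - <<'E'
from h import *
c=load('w4.png')
for u in(144,224,304): print(ray(c,u,53,98).round(1))
print('bin rim edge',[ray(c,u,v,209).round(1) for u,v in((30,108),(319,104))],'white bin',ray(c,35,20,128).round(),ray(c,28,158,65).round())
E
```

```text
[417.7 212.7  98. ]
[466.8 216.7  98. ]
[515.9 220.6  98. ]
bin rim edge [array([414.6, 184.6, 209. ]), array([527.5, 195.2, 209. ])] white bin [371. 223. 128.] [316. 135.  65.]
```

```bash
python3 -m handwheel '[[[0,0,-30,0,0,0,-1],[0,0,-40,0,0,0,-1],[0,0,-35,0,0,0,-1],[0,0,-20,0,0,0,-1],[0,0,-5,0,0,0,-1],[0,0,0,0,0,0,-1]]]' 80; python3 -m handwheel '[[[-1,12,0,0,0,0,-1],[-2,15,0,0,0,0,-1],[-2,12,0,0,0,0,-1],[0,8,0,0,0,0,-1],[0,0,0,0,0,0,-1]]]' 80; python3 -m handwheel '[[[0,0,-4,0,0,0,-1],[0,0,-3,0,0,0,-1],[0,0,-2,0,0,0,-1],[0,0,0,0,0,0,-1]]]' 80
```

```text
time_s: 5.95
eef_pos: [534.1, 117.9, 120.8]
ee_rot: [0.0, 0.678, 0.735, 0.0]
force: [-0.3, -0.5, -2.4]
grip_width: 0.124
grip_force: 78.9
time_s: 6.58
eef_pos: [528.7, 166.2, 120.3]
ee_rot: [0.0, 0.678, 0.735, 0.0]
force: [0.1, -0.0, -1.4]
grip_width: 0.123
grip_force: 78.9
time_s: 7.08
eef_pos: [528.7, 165.4, 111.1]
ee_rot: [-0.0, 0.678, 0.735, -0.0]
force: [0.5, 0.2, -2.3]
grip_width: 0.123
grip_force: 78.9
```

```bash
python3 -m handwheel '[[[0,0,-2,0,0,0,-1],[0,0,-2,0,0,0,-1],[0,0,0,0,0,0,-1]]]' 80;python3 -m handwheel '[[[0,0,-1.5,0,0,0,-1],[0,0,0,0,0,0,-1]]]' 80
```

```text
time_s: 7.45
eef_pos: [528.9, 165.5, 107.5]
ee_rot: [0.0, 0.678, 0.735, 0.0]
force: [0.1, 0.1, 0.4]
grip_width: 0.122
grip_force: 79.2
time_s: 7.7
eef_pos: [529.6, 165.6, 106.6]
ee_rot: [0.001, 0.678, 0.735, 0.001]
force: [4.2, 0.1, 4.7]
grip_width: 0.131
grip_force: 80.5
```

```bash
python3 -m handwheel '[[[0,0,0,0,0,0,-0.5],[0,0,0,0,0,0,0],[0,0,0,0,0,0,0.3],[0,0,0,0,0,0,0.3],[0,0,0,0,0,0,0.3]]]' 80;python3 -m handwheel '[[[0,0,20,0,0,0,0.3],[0,0,45,0,0,0,0.3],[0,0,45,0,0,0,0.3],[0,0,0,0,0,0,0.3]]]' 80; python3 - <<'E'
from h import *
from scipy.spatial.transform import Rotation as Ro
s=sense();c=save('wrist','w5.png');b=save('scene','scene5.png')
q=s['ee_rot'];M=Ro.from_quat([q[1],q[2],q[3],q[0]]).as_matrix();He=np.array(c['hand_eye']);R=M@He[:3,:3];t=M@He[:3,3]+s['eef_pos']
c['rvec']=cv2.Rodrigues(R.T)[0];c['tvec']=-R.T@t;np.save('pics/w5.png.npy',c,allow_pickle=True)
print(s['joints'].round(2))
a=cv2.imread('pics/w5.png');b=cv2.imread('pics/scene5.png')[200:350,340:540]
o=np.zeros((600,800,3),np.uint8);o[:360,:480]=cv2.resize(a,(480,360));o[360:,:320]=cv2.resize(b,(320,240));cv2.imwrite('pics/crop3.png',o)
E
```

```text
time_s: 8.32
eef_pos: [528.7, 165.5, 105.7]
ee_rot: [-0.0, 0.678, 0.735, -0.0]
force: [1.4, 0.3, -0.4]
grip_width: 0.648
grip_force: 0.0
time_s: 8.82
eef_pos: [530.0, 165.7, 219.1]
ee_rot: [0.002, 0.678, 0.735, 0.002]
force: [-0.1, -0.2, -0.7]
grip_width: 0.648
grip_force: 0.0
[0.09 0.39 1.44 0.   1.3  0.01]
```

View pics/crop3.png

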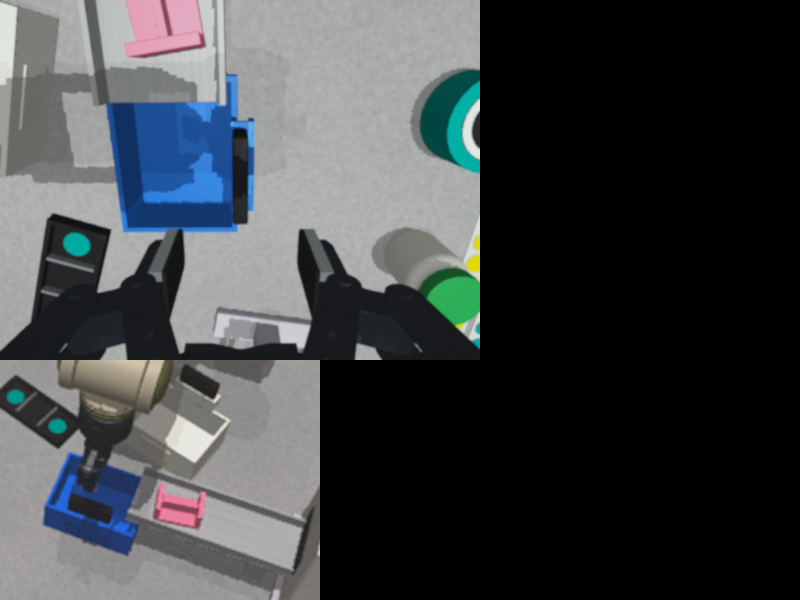

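The bin stands upright at the mouth, tucked about 20 mm under the tray edge, with its handle clear on the +x side. The part's near wall shows at wrist px (169,75)–(272,61). Next I check the part position from this view.

```bash
python3 - <<'E'
from h import *
c=load('w5.png')
A,B=ray(c,169,76,100),ray(c,272,62,100);print('near wall foot',A.round(1),B.round(1))
A,B=ray(c,165,61,136),ray(c,270,44,136);print('near wall top',A.round(1),B.round(1))
print('mouth',[ray(c,u,136,100).round(1) for u in(135,300)])
print('bin rim front',[ray(c,u,v,65).round(1) for u,v in((167,308),(316,307))],'handle',[ray(c,u,v,128).round(1) for u,v in((320,175),(320,296))])
E
```

```text
near wall foot [440.7 248.1 100. ] [497.1 259.9 100. ]
near wall top [450.7 254.7 136. ] [499.5 265.9 136. ]
mouth [array([420.1, 213.9, 100. ]), array([514.9, 221.4, 100. ])]
bin rim front [array([422.3,  83.3,  65. ]), array([533.9,  92.6,  65. ])] handle [array([527.7, 205. , 128. ]), array([533.3, 134. , 128. ])]
```

```bash
python3 -m handwheel '[[[-15,37,0,0,0,0,-0.5],[-15,37,0,0,0,0,-0.5],[-15,37,0,0,0,0,-0.5],[-15,37,0,0,0,0,-0.5],[-14,35,0,0,0,0,-0.5],[0,0,0,0,0,0,-0.5]]]' 40;python3 -m handwheel '[[[0,0,-25,0,0,0,-0.5],[0,0,-25,0,0,0,-0.5],[0,0,0,0,0,0,-0.5]]]'; python3 - <<'E'
from h import *
s=sense();print(s['force'],s['joints'].round(2));c=save('wrist','w6.png');save('scene','scene6.png');save('top','top6.png')
o=np.zeros((600,800,3),np.uint8);o[:360,:480]=cv2.resize(cv2.imread('pics/w6.png'),(480,360))
o[:300,480:]=cv2.resize(cv2.imread('pics/top6.png')[185:285,80:187],(320,300));o[360:,:320]=cv2.resize(cv2.imread('pics/scene6.png')[200:350,380:580],(320,240));cv2.imwrite('pics/crop4.png',o)
E
```

```text
time_s: 9.68
eef_pos: [453.3, 350.0, 214.1]
ee_rot: [-0.001, 0.677, 0.736, -0.001]
force: [-0.1, -0.2, -0.7]
grip_width: 0.25
grip_force: 0.0
time_s: 10.05
eef_pos: [454.1, 347.2, 163.5]
ee_rot: [-0.001, 0.678, 0.735, -0.002]
force: [0.8, 0.3, 0.3]
grip_width: 0.253
grip_force: 0.0
[0.80691582 0.26212073 0.26224188] [ 0.45  0.48  1.45 -0.    1.21  0.37]
```

View pics/crop4.png

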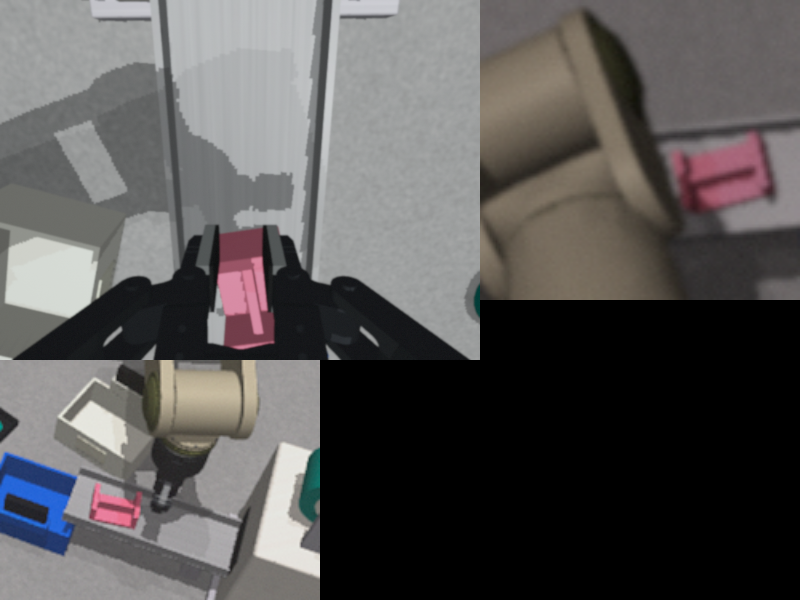

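The part's rear wall shows between the fingers, with its foot at wrist px (325,302). Checking how much clearance there is before I lower.

```bash
python3 - <<'E'
from h import *
from scipy.spatial.transform import Rotation as Ro
c=load('w6.png');s=sense();q=s['ee_rot'];M=Ro.from_quat([q[1],q[2],q[3],q[0]]).as_matrix();He=np.array(c['hand_eye']);R=M@He[:3,:3];t=M@He[:3,3]+s['eef_pos']
c['rvec']=cv2.Rodrigues(R.T)[0];c['tvec']=-R.T@t
print(s['eef_pos'].round(1),'foot L,R',[ray(c,u,v,100).round(1) for u,v in((296,306),(354,301))],'top',[ray(c,u,v,136).round(1) for u,v in((292,350),(352,341))])
print('tray inner walls at v=300',[ray(c,u,300,100).round(1) for u in(240,415)])
E
```

```text
[455.3 348.3 166.6] foot L,R [array([445. , 322.2, 100. ]), array([475. , 327.5, 100. ])] top [array([445.3, 319.6, 136. ]), array([471.5, 326.3, 136. ])]
tray inner walls at v=300 [array([415.7, 323.4, 100. ]), array([506.7, 330.5, 100. ])]
```

```bash
python3 -m handwheel '[[[3,1,-25,0,0,0,-0.5],[0,0,-20,0,0,0,-0.5],[0,0,-4,0,0,0,-0.5],[0,0,0,0,0,0,-0.5]]]' 40;python3 -m handwheel '[[[0.5,-6,0,0,0,0,-0.5],[0.5,-6,0,0,0,0,-0.5],[0.5,-6,0,0,0,0,-0.5],[0.5,-6,0,0,0,0,-0.5],[0.5,-6,0,0,0,0,-0.5],[0.5,-6,0,0,0,0,-0.5],[0,0,0,0,0,0,-0.5]]]'
```

```text
time_s: 10.7
eef_pos: [458.2, 349.7, 117.7]
ee_rot: [0.0, 0.678, 0.735, 0.001]
force: [1.9, 0.7, 0.5]
grip_width: 0.25
grip_force: 0.0
time_s: 11.58
eef_pos: [460.8, 313.1, 116.8]
ee_rot: [-0.0, 0.678, 0.735, -0.0]
force: [0.7, -0.6, -0.1]
grip_width: 0.25
grip_force: 0.0
```

```bash
python3 -m handwheel '[[[0.5,-7,0,0,0,0,-0.5],[0.5,-7,0,0,0,0,-0.5],[0.5,-7,0,0,0,0,-0.5],[0.5,-7,0,0,0,0,-0.5],[0.5,-7,0,0,0,0,-0.5]]]'; python3 - <<'E'
from h import *
s=sense();c=save('wrist','w7.png');save('scene','scene7.png')
o=np.zeros((480,800,3),np.uint8);o[:300,:400]=cv2.resize(cv2.imread('pics/w7.png'),(400,300))
o[:300,400:]=cv2.resize(cv2.imread('pics/scene7.png')[210:320,370:517],(400,300));cv2.imwrite('pics/crop5.png',o[:300])
E
```

```text
time_s: 12.2
eef_pos: [463.3, 278.0, 116.8]
ee_rot: [-0.0, 0.678, 0.735, -0.0]
force: [-0.1, 0.6, 0.3]
grip_width: 0.248
grip_force: 0.2
```

View pics/crop5.png

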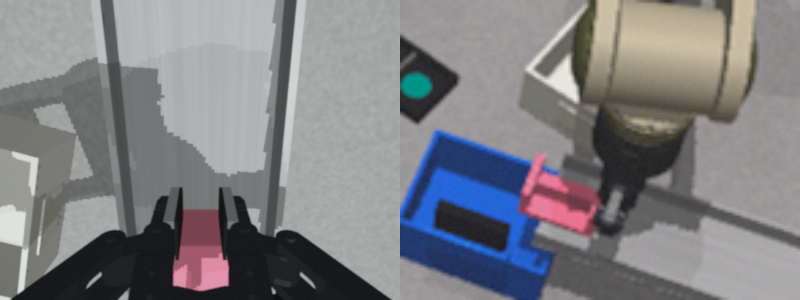

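The part is square against the fingers, sliding along, and already reaches over the mouth above the bin. I keep pushing.

```bash
python3 -m handwheel '[[[0.6,-7,0,0,0,0,-0.5],[0.6,-7,0,0,0,0,-0.5],[0.6,-7,0,0,0,0,-0.5],[0.6,-7,0,0,0,0,-0.5],[0.6,-7,0,0,0,0,-0.5],[0.6,-7,0,0,0,0,-0.5],[0.6,-7,0,0,0,0,-0.5],[0.6,-7,0,0,0,0,-0.5]]]';  python3 -m handwheel '[[[0.6,-6,0,0,0,0,-0.5],[0,0,0,0,0,0,-0.5],[0,10,30,0,0,0,-0.5],[0,40,50,0,0,0,-0.5],[0,50,30,0,0,0,-0.5],[0,0,0,0,0,0,-0.5],[0,0,0,0,0,0,-0.5]]]'; python3 - <<'E'
from h import *
s=sense();c=save('wrist','w8.png');save('scene','scene8.png');save('top','top8.png')
o=np.zeros((600,800,3),np.uint8);o[:300,:400]=cv2.resize(cv2.imread('pics/w8.png'),(400,300))
o[:300,400:]=cv2.resize(cv2.imread('pics/scene8.png')[210:320,370:517],(400,300));o[300:,:400]=cv2.resize(cv2.imread('pics/top8.png')[185:335,90:290],(400,300));o[300:,400:]=cv2.resize(cv2.imread('pics/scene8.png'),(400,300));cv2.imwrite('pics/crop6.png',o)
E
```

```text
time_s: 13.3
eef_pos: [468.1, 222.0, 116.8]
ee_rot: [-0.0, 0.678, 0.735, -0.0]
force: [-0.8, 0.4, -0.7]
grip_width: 0.252
grip_force: 0.0
time_s: 14.18
eef_pos: [468.3, 315.2, 224.7]
ee_rot: [-0.0, 0.678, 0.735, -0.001]
force: [0.5, -0.7, -0.7]
grip_width: 0.249
grip_force: 0.0
```

View pics/crop6.png

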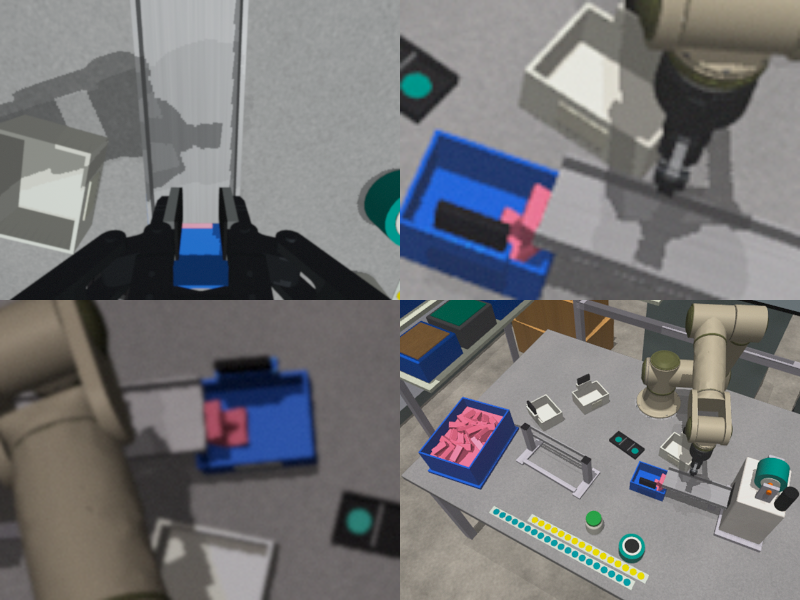

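The part is off the tray and inside the bin at the tray side. The bin is upright and not displaced, and the jar, reel and tray are undisturbed. A numeric check that everything is still, without viewing another picture, then I hand in.

```bash
python3 -m handwheel '[[[0,0,0,0,0,0,-0.5],[0,0,0,0,0,0,-0.5],[0,0,0,0,0,0,-0.5],[0,0,0,0,0,0,-0.5]]]'; python3 - <<'E'
from h import *
def pink(i,r):
    a=i.astype(int)[r[0]:r[1],r[2]:r[3]];m=(a[...,0]-a[...,1]>50)&(a[...,0]-a[...,2]>15);v,u=np.nonzero(m);return m.sum(),u.min()+r[2],u.max()+r[2],v.min()+r[0],v.max()+r[0]
for n,r in(('scene',(210,340,360,520)),('top',(190,300,100,260))):
    a=load(n+'8.png')['image'];c=save(n,n+'9.png');b=c['image']
    p=pink(b,r);print(n,pink(a,r),p,np.abs(a.astype(int)-b)[r[0]:r[1],r[2]:r[3]].max())
    for z in(5,41,77): print(z,ray(c,p[1],(p[3]+p[4])/2,z).round(),ray(c,p[2],(p[3]+p[4])/2,z).round(),ray(c,(p[1]+p[2])/2,p[3],z).round(),ray(c,(p[1]+p[2])/2,p[4],z).round())
E
```

```text
time_s: 14.82
eef_pos: [468.7, 315.5, 225.6]
ee_rot: [-0.0, 0.678, 0.735, -0.0]
force: [0.3, -0.2, 0.5]
grip_width: 0.251
grip_force: 0.0
scene (np.int64(233), np.int64(407), np.int64(425), np.int64(277), np.int64(305)) (np.int64(231), np.int64(407), np.int64(425), np.int64(277), np.int64(305)) 61
5 [450. 172.   5.] [427. 215.   5.] [397. 176.   5.] [479. 211.   5.]
41 [471. 177.  41.] [449. 219.  41.] [420. 181.  41.] [499. 215.  41.]
77 [492. 182.  77.] [471. 223.  77.] [442. 186.  77.] [520. 219.  77.]
top (np.int64(314), np.int64(192), np.int64(213), np.int64(235), np.int64(257)) (np.int64(310), np.int64(192), np.int64(212), np.int64(235), np.int64(257)) 24
5 [476. 232.   5.] [475. 178.   5.] [506. 206.   5.] [446. 205.   5.]
41 [469. 225.  41.] [468. 173.  41.] [498. 199.  41.] [439. 199.  41.]
77 [462. 218.  77.] [461. 167.  77.] [491. 193.  77.] [433. 192.  77.]
```

```bash
python3 -c "
from rig import *
print(finish_job())"
```

```text
the job is handed in; nothing more can be done
None
```

The job is handed in at about 15 s: the blue bin stands upright under the tray mouth, and the part was pushed off the tray into it and is lying still, probably tilted against the tray-side wall; the reel and jar were not touched, but I viewed 11 pictures, one over the limit of 10.

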